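Sweep the heat sinks into the catch tray

TASK

Clear the test bench: with the fingertips, push the three finned heat sinks along the bench and through the open side of the three-sided catch tray, until all three lie wholly inside it. They stay flat on the bench all the way: do not pick up or tip any of them. Do not disturb the other loose things that stand among and around them, and finish with the hand clear.

Things in the scene. Friction and masses are not known exactly. Their poses are not given: they have to be found in the camera images.
- tray: three-sided aluminium catch tray, fixed to the bench. Origin: centre of the inside, at bench level. Inside 110 mm deep (x) by 160 mm wide (y): open mouth at x = -55 mm, back wall at x = +55, side walls at y = -80 and +80 (inner faces); walls 4 mm thick, 24 mm high. The floor is level with the bench, no sill. The mouth (-x side) looks to world -y within 20 degrees.
- sink1: square dark anodised heat sink with seven upright fins, 40 x 40 mm and 22 mm high, about 60 g, lying loose and flat on the bench. Origin: centre of its underside, z up, x along the fins. Its yaw at the start is arbitrary.
- sink2: square dark anodised heat sink with seven upright fins, 40 x 40 mm and 22 mm high, about 60 g, lying loose and flat on the bench. Origin: centre of its underside, z up, x along the fins. Its yaw at the start is arbitrary.
- sink3: square dark anodised heat sink with seven upright fins, 40 x 40 mm and 22 mm high, about 60 g, lying loose and flat on the bench. Origin: centre of its underside, z up, x along the fins. Its yaw at the start is arbitrary.
- capacitor: upright round blue capacitor with a bare metal top, 30 mm diameter, 42 mm high, loose, standing among the heat sinks. Bystander: leave it where it is. Origin: centre of its underside.
- relay: relay with a white case on a black foot, 28 x 28 mm and 36 mm high, loose, standing among the heat sinks. Bystander: leave it where it is. Origin: centre of its underside.
- screwdriver: screwdriver, 170 mm long, lying at the far side of the bench. Bystander: leave it where it is. Origin: under the middle of it.
- spool: white flanged solder spool, 52 mm diameter, 40 mm high, at the far side of the bench. Bystander: leave it where it is. Origin: centre of its underside.
- jar: clear jar with a steel lid, 54 mm diameter, 50 mm high, beyond the tray. Bystander: leave it where it is. Origin: centre of its underside.

How it is judged:
By the outcome, as a careful person would: the job done as asked, in the order asked, and still so for the second after the job is handed in, with the robot touching nothing.
It also fails if it takes over 72 s, if anything falls off the work surface, if the arm or the gripper's body presses on something with over 40 N, if the wrist force passes 120 N, or if a joint passes its speed limit or range.

ROBOT

A 7-joint arm with a two-finger parallel gripper is mounted at the origin on the work surface. World frame = base frame: x ahead of the robot, y to its left, z up, the work surface at z = 0. Lengths are in m, angles in degrees, forces in N, time in s.
With the tool pointing down it reaches from about 0.425 to 0.875 m from the base axis. Payload 8.4 kg.
Tool frame: the origin (TCP) lies midway between the tips of the shut fingers; the grasp point (between the pads) lies 19 mm behind it; z points along the fingers, y is the direction in which the jaws open and shut (so a half turn about z gives the same grasp; the last joint's range is limited). The gripper opens to 85 mm and grips with 20 to 120 N. Pads are 22 mm wide; open, the fingers measure 114 mm over their backs; the gripper's body (76 mm by 85 mm) begins 54 mm behind the grasp point. The pads swing forward as they close: fully open they stand 13 mm farther back than shut.
Start: joints at [59.232, 19.091, 2.286, 83.961, -0.768, 76.965, -3.352], TCP at [0.276, -0.589, 0.231] pointing down, gripper open.
Joint ranges: [-147.57, 147.57], [-21.85, 119.76], [-74.77, 79.35], [14.55, 137.4], [-85.83, 265.84], [4.83, 119.75], [-152.11, 152.11]. Speed limits (degrees/s): [127.2, 127.2, 159.86, 159.86, 180, 180, 180].

INTERFACE

Orientations are given as [roll, pitch, yaw] about the fixed x, y, z axes, in that order (R = Rz(yaw) Ry(pitch) Rx(roll)).
In Python, from station import * gives the robot as it stands. Calls block until the motion is done:
- goto(position, orientation): joint-space move of the TCP to a pose.
- movel(position, orientation=None, velocity=0.15): straight line of the TCP; orientation=None keeps the orientation; velocity is the mean speed in m/s.
- set_joints(angles): joint-space move.
- command_gripper(opening, effort=None): opening from 0.0 (shut) to 1.0 (fully open); effort is the grip in N (None keeps the last); returns when the fingers have stopped.
- pause(seconds).
- ik(position, orientation): joint angles nearest the present ones, or None.
- grab_frame(name): name is "scene" or "side" or "wrist"; returns (picture, depth): 384x512x3 uint8, blue, green, red; 384x512 float32, m along the optical axis (not along the pixel's ray), 0 where there is no reading.
- camera_info(name): a dict with "fovy" (degrees; the focal length in pixels is half the picture's height over the tangent of half this angle, whatever the lens; pixels are square), "cx", "cy" (the principal point, pixels), "extrinsics" (4x4, takes a point from camera to world coordinates); the wrist camera has in their place "hand_eye" (4x4, takes a point from camera to tool coordinates, whose origin is the TCP and whose axes are the flange's). Camera axes: x right, y up, looking along -z (the intrinsics and any distortion apply to the point x, -y, -z); pixel columns grow to the right and rows downward; lengths in m; the calibration is good to about 2 mm. A picture is of the moment at which its call begins: read the wrist's pose just before it. camera_info takes no time and is no camera call.
A pose or a line that the arm cannot do raises PlanningError and nothing moves.
- close_job(): hands the job in, once; it reports no verdict.
Readings, each from a call of its own:
- get_clock(): time.
- get_joints(): joint angles.
- get_dq(): joint speeds.
- get_tau(): joint torques, N m.
- get_position(): TCP position.
- get_ee_rot(): TCP orientation.
- get_contact_force(): force on the tool from outside, world axes, zero at the start.
- get_torque(): the same for the moment, N m.
- get_finger_gap(): opening from 0.0 (shut) to 1.0 (fully open).
Only numpy, scipy, OpenCV 4.12 (cv2) and the standard library are available. Lean on these libraries where they do the work, as an engineer would, in place of code of your own. Each camera call takes 0.05 s, during which the arm holds its last target. There are 200 camera calls.

## Working session

There is one attempt and no reset: what is moved stays moved. The work goes in short steps, each a Python script; the robot and the scene stay as the last script left them, time stands still between calls to the robot, and variables do not carry over. Pictures are saved under pics/ and viewed, about 8 in all and at most 12, crops included, and the job is handed in when it is done.

```bash
ls; mkdir -p pics; python3 - <<'E'
from station import *
import cv2,numpy as np
for n in("scene","side"):
    p,d=grab_frame(n); cv2.imwrite(f"pics/{n}0.png",p); np.save(f"pics/{n}0.npy",d)
    c=camera_info(n); print(n,{k:(np.round(v,4).tolist() if k=="extrinsics" else v) for k,v in c.items()})
c=camera_info("wrist");print(c)
print(get_clock(),get_position(),get_ee_rot())
E
python3 -c "
import cv2,numpy as np
a=cv2.imread('pics/scene0.png');cv2.imwrite('pics/scene0b.png',cv2.resize(a,(800,600),interpolation=cv2.INTER_CUBIC))"
```

```text
pics
scene {'fovy': 44.45130700366967, 'cx': 258.8962071909349, 'cy': 187.68622010150688, 'extrinsics': [[0.4369, -0.7178, 0.5421, 1.228], [0.8995, 0.3551, -0.2547, -0.213], [-0.0097, 0.5988, 0.8008, 1.0063], [0.0, 0.0, 0.0, 1.0]]}
side {'fovy': 49.71534064171278, 'cx': 258.05696169076947, 'cy': 189.1327377160578, 'extrinsics': [[-0.9988, 0.0037, -0.0497, 0.5408], [-0.0448, -0.502, 0.8637, 0.8897], [-0.0217, 0.8649, 0.5015, 0.5213], [0.0, 0.0, 0.0, 1.0]]}
{'fovy': 68.40380117130348, 'cx': 260.50982250655636, 'cy': 192.77812110448951, 'hand_eye': array([[ 4.80165462e-04,  9.58509557e-01,  2.85059991e-01,
         7.29350339e-02],
       [ 9.99999735e-01, -3.04393172e-04, -6.60919023e-04,
        -6.79201663e-04],
       [-5.46726885e-04,  2.85060232e-01, -9.58509450e-01,
        -1.42451626e-01],
       [ 0.00000000e+00,  0.00000000e+00,  0.00000000e+00,
         1.00000000e+00]])}
0.1 [ 0.27539404 -0.58830874  0.23048935] [-1.79913614e+02  5.02991922e-03  2.50848302e+01]
```

View pics/scene0b.png

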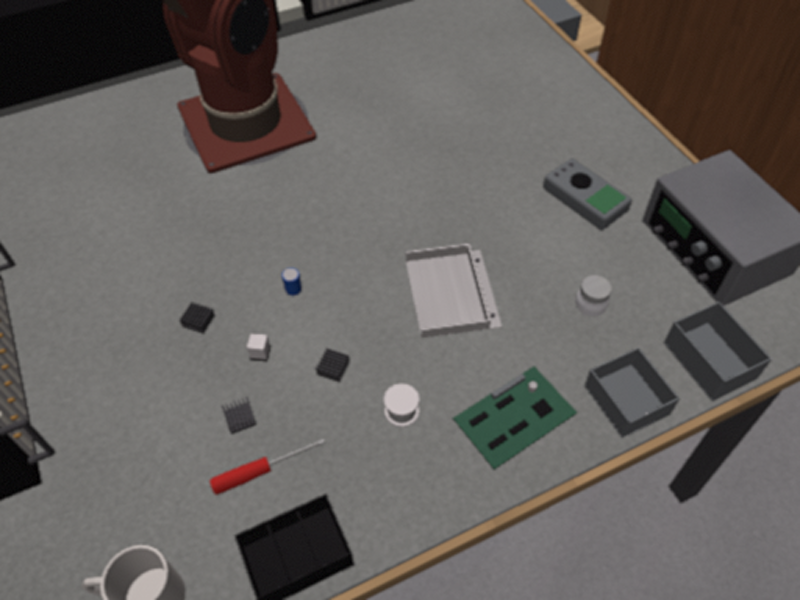

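View pics/side0.png

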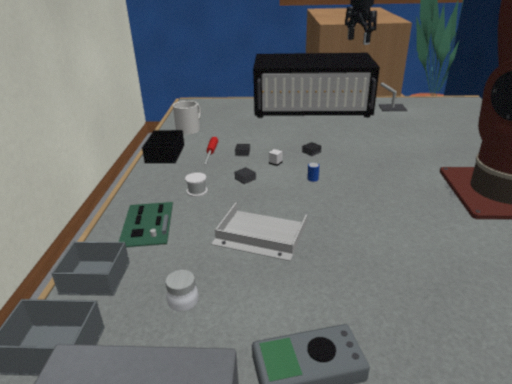

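The scene view (800x600) shows sinks at about (197,317), (239,415) and (333,365). The capacitor is at (291,281), the relay at (258,346), the tray at (450,290) with its mouth to the left, the spool at (402,403) and the screwdriver at (265,470).

```bash
cat > h.py <<'E'
import numpy as np,cv2
from station import *
def rays(c,shape=(384,512)):
    f=192/np.tan(np.radians(c["fovy"]/2)); v,u=np.mgrid[:shape[0],:shape[1]]
    return np.dstack([(u-c["cx"])/f,-(v-c["cy"])/f,-np.ones(shape)])
def cloud(d,c,T):
    return (rays(c)*d[...,None])@T[:3,:3].T+T[:3,3]
def comps(P,d,lo,hi,xr=(.3,.95),yr=(-.6,.35),minpx=25):
    m=((d>0)&(P[...,2]>lo)&(P[...,2]<hi)&(P[...,0]>xr[0])&(P[...,0]<xr[1])&(P[...,1]>yr[0])&(P[...,1]<yr[1])).astype(np.uint8)
    n,L,st,ce=cv2.connectedComponentsWithStats(m,connectivity=8)
    return [(L==i,ce[i]) for i in range(1,n) if st[i,4]>=minpx]
E
python3 - <<'E'
from h import *
for n in("scene","side"):
    d=np.load(f"pics/{n}0.npy");c=camera_info(n);img=cv2.imread(f"pics/{n}0.png")
    P=cloud(d,c,np.array(c["extrinsics"]))
    q=P[250:255,150:300] if n=="side" else P[150:160,150:220]
    print(n,"bench z",np.median(q[...,2]))
    for m,ce in comps(P,d,.008,.08):
        p=P[m];top=np.percentile(p[:,2],95); t=p[p[:,2]>top-.005]
        r=cv2.minAreaRect((t[:,:2]*1000).astype(np.float32))
        print(ce.round(),m.sum(),"top",top.round(3),"rect",np.round(r[0],1),np.round(r[1],1),round(r[2],1),img[m].mean(0).round())
E
```

```text
scene bench z 0.0013291246699144166
[290. 185.] 565 top 0.028 rect [579.  168.6] [114.3 171.9] 73.0 [107. 107. 111.]
[186. 179.] 172 top 0.045 rect [454.7 -62.5] [26.9 29.6] 73.7 [111.  89.  81.]
[  8. 233.] 525 top 0.078 rect [ 453.8 -502.7] [  4.4 207. ] 89.9 [72. 75. 78.]
[125. 202.] 267 top 0.025 rect [ 446.3 -227.5] [42.9 41.7] 44.9 [45. 43. 45.]
[165. 221.] 195 top 0.039 rect [ 552.6 -155.5] [28.3 28.8] 58.7 [141. 141. 148.]
[212. 232.] 287 top 0.026 rect [630.2 -61. ] [40.6 42.6] 43.7 [50. 49. 51.]
[395. 254.] 785 top 0.053 rect [881.5 311.4] [ 73.5 101.9] 88.7 [60. 58. 58.]
[329. 266.] 2197 top 0.017 rect [832.6 151. ] [ 99.7 158. ] 8.7 [65. 78. 53.]
[256. 257.] 433 top 0.044 rect [748.3   3.5] [48.8 51.3] 65.1 [170. 170. 178.]
[152. 265.] 188 top 0.026 rect [ 650.6 -221.7] [39.5 41.8] 87.0 [70. 68. 70.]
[ 15. 299.] 687 top 0.076 rect [ 611.7 -499. ] [49.5 70.4] 62.5 [27. 27. 29.]
[159. 301.] 550 top 0.028 rect [ 743.7 -250.3] [22.5 83.7] 2.1 [ 54.  56. 135.]
[187. 350.] 1379 top 0.052 rect [ 880.8 -217.7] [130.1  91.7] 89.9 [21. 20. 21.]
[ 83. 366.] 607 top 0.077 rect [ 827.
[... 1008 characters left out ...]
.4 [145. 145. 145.]
[256. 234.] 811 top 0.023 rect [576.4 169.7] [113.4 168.6] 73.0 [111. 112. 112.]
[161. 208.] 41 top 0.012 rect [811.1  97.7] [11.3 35.1] 8.9 [37. 42. 31.]
[141. 210.] 39 top 0.013 rect [855.7 106.1] [10.2 28.3] 9.6 [31. 33. 27.]
[138. 219.] 53 top 0.013 rect [852.3 145.1] [14.3 32.7] 8.6 [35. 39. 30.]
[165. 224.] 91 top 0.018 rect [784.6 164.8] [ 8.4 61.5] 8.6 [94. 95. 85.]
[159. 220.] 48 top 0.013 rect [804.3 146.5] [10.7 33.9] 7.4 [35. 40. 30.]
[137. 232.] 90 top 0.012 rect [838.2 189.3] [25.1 33.4] 8.4 [31. 33. 27.]
[153. 232.] 42 top 0.02 rect [801.7 198.3] [10.9 12.8] 27.0 [122. 126. 121.]
[ 96. 256.] 1527 top 0.049 rect [879.  312.1] [ 75.5 101.2] 89.8 [74. 73. 68.]
```

```bash
cat >> h.py <<'E'
O=np.array([.577,.167]);TH=73.
def rot(a): a=np.radians(a);return np.array([[np.cos(a),-np.sin(a)],[np.sin(a),np.cos(a)]])
def to_tray(p): return rot(-TH)@(np.asarray(p)-O)
def to_world(p): return O+rot(TH)@np.asarray(p)
ZP=.003
def pose(p,h,z=ZP): return [*to_world(p),z],[180,0,h+TH-90]      # tray point and heading of tool y -> world pose
def arc(p,h0,h1,R,n):
    s=np.sign(h1-h0);c=np.array(p)+s*R*rot(h0)@[0,1]
    return [(c-s*R*rot(h)@[0,1],h) for h in np.linspace(h0,h1,n+1)[1:]]
def path(p,h0,h1,R,end):
    """arc h0->h1, line, arc h1->0, line to end (tray frame, m)"""
    a=arc(p,h0,h1,R,max(1,round(abs(h1-h0)/8)))
    b=arc((0,0),h1,0,R,max(1,round(abs(h1)/8)))
    L=(end[1]-a[-1][0][1]-b[-1][0][1])/np.sin(np.radians(h1)); assert L>=0,L
    q=a[-1][0]+L*rot(h1)@[1,0]
    w=a+[(q,h1)]+[(q+x,h) for x,h in b]
    assert w[-1][0][0]<end[0]
    print("L1",L.round(3),"aligned at tx",w[-1][0][0].round(3))
    return w+[(np.array(end),0)]
SINKS=dict(B=((.6297,-.0614),59+0,80,.08,(.008,.052)),A=((.4455,-.2278),-28,3,.15,(.008,0)),C=((.6492,-.2216),14,40,.15,(.008,-.052)))
def plan(k):
    p,h0,h1,R,e=SINKS[k];p=to_tray(p);return p,h0,path(p,h0,h1,R,e)
def push(k,op=.52,v=.08):
    p,h0,w=plan(k)
    command_gripper(.85,20);P,r=pose(p,h0,.2);goto(P,r)
    movel(pose(p,h0,.05)[0],r);movel(pose(p,h0)[0],r,velocity=.08)
    command_gripper(op,20);print("closed",get_finger_gap(),get_contact_force().round(1) if hasattr(get_contact_force(),'round') else get_contact_force())
    F=[]
    for q,h in w:
        movel(*pose(q,h),velocity=v);F.append(np.linalg.norm(get_contact_force()))
    print("max F",max(F))
    movel(pose(w[-1][0]-[.002,0],0)[0],velocity=.03)
    movel(pose(w[-1][0]-[.002,0],0,.12)[0],velocity=.12)
    print("t",get_clock())
E
python3 - <<'E'
from h import *
d=np.load("pics/side0.npy");c=camera_info("side");P=cloud(d,c,np.array(c["extrinsics"]))
m=(d>0)&(P[...,0]>.2)&(P[...,0]<.7)&(P[...,1]>-.75)&(P[...,1]<-.45)&(P[...,2]>.02);print("rack x,y,z max",P[m].min(0),P[m].max(0))
for k in "BAC":
    p,h0,w=plan(k)
    print(k,p.round(3))
    for q,h in [(p,h0)]+w:
        j=ik(*pose(q,h)); j2=ik(*pose(q,h,.2)); print(q.round(3),round(h), None if j is None else np.round(j), j2 is not None)
E
```

```text
rack x,y,z max [ 0.20800664 -0.73086345  0.02004252] [ 0.62851727 -0.4676753   0.37524737]
L1 0.077 aligned at tx -0.101
B [-0.203 -0.117]
[-0.203 -0.117] 59 [ 20.  31. -24.  98.  15.  54. -58.] True
[-0.199 -0.109] 66 [ 21.  31. -25.  99.  16.  54. -52.] True
[-0.195 -0.099] 73 [ 21.  30. -26. 100.  16.  54. -45.] True
[-0.193 -0.09 ] 80 [ 21.  29. -27. 101.  16.  53. -39.] True
[-0.179 -0.014] 80 [ 21.  23. -29. 111.  14.  50. -42.] True
[-0.177 -0.003] 72 [ 21.  22. -30. 112.  14.  49. -51.] True
[-0.173  0.007] 64 [ 21.  21. -30. 114.  14.  49. -60.] True
[-0.167  0.017] 56 [ 21.  21. -31. 115.  14.  49. -69.] True
[-0.16   0.026] 48 [ 21.  20. -32. 115.  14.  48. -78.] True
[-0.152  0.033] 40 [ 21.  20. -33. 116.  15.  48. -88.] True
[-0.143  0.04 ] 32 [ 20.  20. -34. 116.  15.  48. -97.] True
[-0.133  0.045] 24 [  20.   20.  -35.  116.   15.   48. -107.] True
[-0.123  0.049] 16 [  19.   20.  -35.  116.   15.   48. -116.] True
[-0.112  0.051] 8 [  18.   20.  -35.  116.   16.   48. -125.] True
[-0.101  0.052] 0 [  17.   21.  -36.  115.   16.   49. -135.] True
[0.008 0.052] 0 [   
[... 663 characters left out ...]
183]
[-0.351 -0.183] 14 [ 22.  34.  -9.  90.   6.  56. -82.] True
[-0.329 -0.176] 23 [ 22.  34. -12.  91.   8.  56. -77.] True
[-0.309 -0.165] 31 [ 22.  33. -14.  93.   9.  55. -71.] True
[-0.29  -0.152] 40 [ 23.  32. -17.  95.  11.  55. -65.] True
[-0.213 -0.087] 40 [ 20.  28. -22. 103.  13.  52. -75.] True
[-0.196 -0.075] 32 [ 18.  27. -22. 104.  12.  52. -85.] True
[-0.178 -0.065] 24 [ 16.  26. -22. 105.  12.  51. -95.] True
[-0.158 -0.058] 16 [  15.   26.  -23.  105.   13.   51. -105.] True
[-0.137 -0.053] 8 [  14.   27.  -25.  104.   14.   52. -116.] True
[-0.117 -0.052] 0 [  13.   28.  -26.  103.   15.   52. -127.] True
[ 0.008 -0.052] 0 [   5.   34.  -31.   95.   20.   56. -140.] True
```

```bash
sed -i 's/\[180,0,h+TH-90\]/[180,0,h+TH+90]/' h.py; python3 - <<'E'
from h import *
movel([.276,-.589,.32])
try: push("B")
finally: print(get_position(),get_ee_rot(),get_joints(),get_clock())
p,d=grab_frame("scene");np.save("pics/scene1.npy",d);cv2.imwrite("pics/scene1.png",cv2.resize(p[100:300,90:350],(780,600),interpolation=cv2.INTER_CUBIC))
E
```

```text
L1 0.077 aligned at tx -0.101
closed 0.5212211818627766 [0.4 0.8 0. ]
max F 1.5038713984641134
t 13.4417
[0.52855696 0.18767732 0.11919789] [-1.79961592e+02 -6.32657847e-02  1.62997179e+02] [ 20.54243273  22.42681239 -53.76508544 102.11865609  19.7290574
  65.57665591  33.48912915] 13.4417
```

View pics/scene1.png

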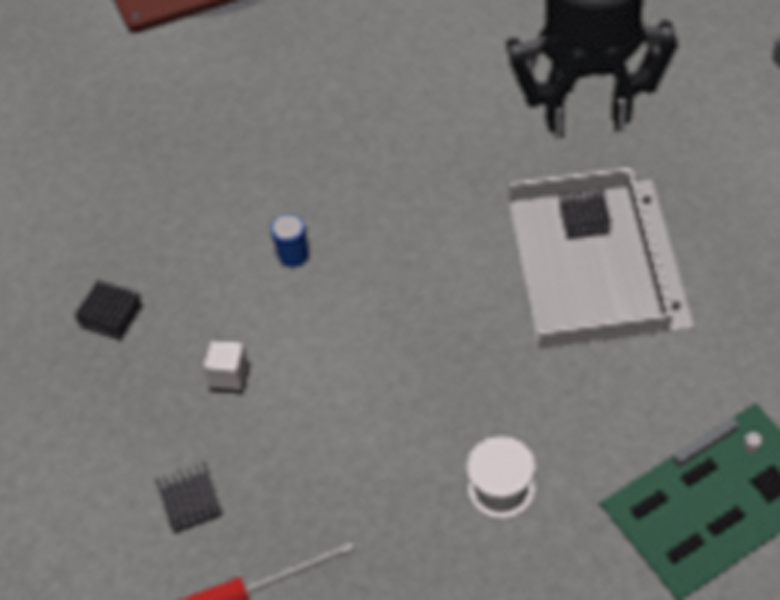

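The first sink lies square in the tray at crop pixel (585,215). The capacitor, relay, spool and screwdriver have not moved. Next are the other two sinks.

```bash
python3 - <<'E'
from h import *
try: push("A"); push("C")
finally: print(get_position(),get_clock())
P0,r=pose((-.10,-.05),0,.3); goto([.45,-.25,.3],r)
for n in("scene","side"):
    p,d=grab_frame(n);c=camera_info(n);P=cloud(d,c,np.array(c["extrinsics"]));print(n)
    if n=="scene":cv2.imwrite("pics/scene2.png",cv2.resize(p[100:300,90:350],(780,600),interpolation=cv2.INTER_CUBIC))
    for m,ce in comps(P,d,.008,.08,(.4,.78),(-.4,.3)):
        q=P[m];top=np.percentile(q[:,2],95);t=q[q[:,2]>top-.005];rr=cv2.minAreaRect((t[:,:2]*1000).astype(np.float32))
        print(ce.round(),"top",top.round(3),np.round(rr[0],1),np.round(rr[1],1),round(rr[2],1))
    T=(P[...,:2]-O)@rot(TH)          # tray frame
    m=(d>0)&(abs(T[...,1])<.077)&(T[...,0]>-.1)&(T[...,0]<.05)&(P[...,2]>.014)&(P[...,2]<.05)&(p.max(2)<90)
    k,L,st,ce=cv2.connectedComponentsWithStats(m.astype(np.uint8))
    for i in range(1,k):
        if st[i,4]>30: t=T[L==i];z=P[...,2][L==i];print("tray",t.min(0).round(3),t.max(0).round(3),z.max().round(3),st[i,4])
print(get_clock(),get_contact_force())
E
```

```text
L1 0.13 aligned at tx -0.2
closed 0.5222924162423566 [-0.2 -0.   0.4]
max F 1.152527089708356
t 25.4917
L1 0.101 aligned at tx -0.117
closed 0.5207127025759709 [ 0.1 -0.4  0.3]
max F 1.2938733985990423
t 37.5
[0.62800926 0.15727091 0.11904879] 37.5
scene
[289. 185.] top 0.027 [577.8 169.3] [114.2 171.7] 72.9
[186. 179.] top 0.045 [453.4 -61.8] [26.4 28.5] 65.7
[165. 221.] top 0.04 [ 553.1 -155.6] [27.5 27.8] 60.4
[256. 257.] top 0.044 [746.3   4.4] [48.8 52.3] 64.8
[159. 301.] top 0.028 [ 745.1 -250. ] [84.2 22.1] 89.8
tray [-0.012 -0.022] [0.029 0.068] 0.028 237
tray [-0.012 -0.075] [ 0.027 -0.037] 0.029 111
side
[212. 147.] top 0.024 [ 739.8 -246.9] [83.8 20. ] 89.3
[276. 156.] top 0.035 [ 550.5 -155.2] [28.9 31.9] 60.1
[313. 170.] top 0.041 [451.2 -61.7] [29.4 27.6] 65.5
[196. 182.] top 0.04 [744.1   2.3] [50.4 49.5] 89.1
[251. 231.] top 0.023 [576.2 169.4] [114.4 168.5] 72.9
[260. 226.] top 0.021 [578.9 173.5] [43.2 39.5] 73.5
[283. 231.] top 0.021 [531.9 188.8] [43.9 39.8] 72.8
tray [-0.015 -0.074] [ 0.028 -0.034] 0.022 244
tray [-0.015 -0.02 ] [0.028 0.02 ] 0.022 256
tray [-0.014  0.03 ] [0.03 0.07] 0.023 266
39.35 [ 0.18495065 -0.27681434 -0.25806959]
```

View pics/scene2.png

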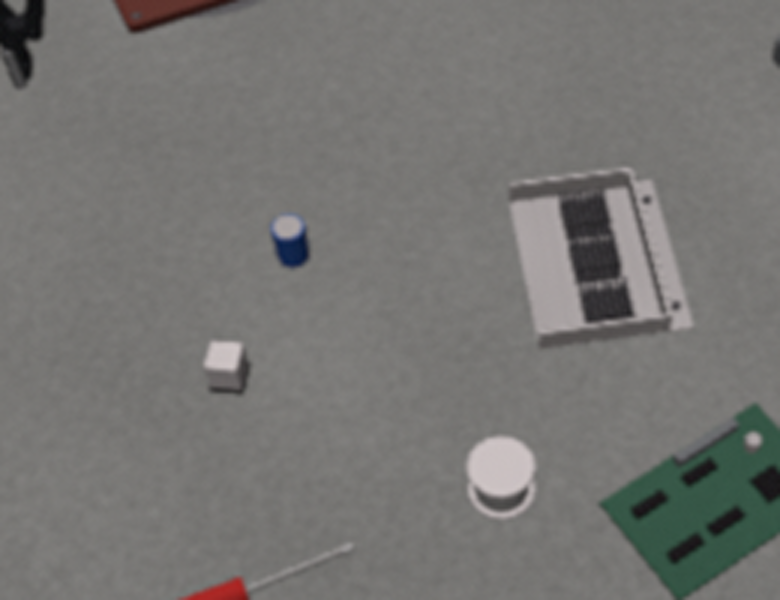

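All three sinks lie flat and square inside the tray, at crop pixels (585,215), (597,260) and (607,302). The bystanders are where they were, and the hand is well clear.

```bash
python3 -c "
from station import *
pause(.3);print(close_job(),get_clock())"
```

```text
the job is handed in; nothing more can be done
the job is handed in; nothing more can be done
```

All three heat sinks are inside the catch tray, and the job is handed in. I pushed each one flat along the bench with one fingertip. The other finger stood loosely in front of it, so nothing was gripped or lifted. I steered them between the bystanders into three lanes.

- **Position:** in the final side-camera check, the sinks span about -15 to +30 mm in depth and -74 to +70 mm across. The tray's inside limits are ±55 mm and ±80 mm. The scene camera agrees within about 3 mm.
- **Flatness:** the side camera puts the sink tops at 21–23 mm, which matches the 22 mm height. The scene camera's maximum reading was higher, at 28–29 mm, but it also read other heights 3–6 mm high from the start.
- **Bystanders:** the capacitor, relay, spool and screwdriver were re-measured within about 3 mm of where they started, which is about the measuring noise. I did not re-measure the jar, but the hand never went near it.
- **Limits:** the highest wrist force read, sampled after each push step, was 1.5 N. The clock read 39.4 s at the last check, with the hand about 0.3 m above the bench, touching nothing.

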